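# Vent the glue dosing unit and take off its red filler cap

### The arm

A 6-joint arm with a two-finger parallel gripper is mounted at the origin on a cart in front of the work surface, level with it; the furniture and walls round the work are solid. World frame = base frame: x ahead of the robot, y to its left, z up, the work surface at z = 0. Lengths are in m, angles in rad, forces in N, time in s.
With the tool pointing down it reaches from about 0.3 to 0.875 m from the base axis. Payload 6.4 kg.
Tool frame: the origin (TCP) lies at the very end of the fingers, on their centre line; the grasp point (between the pads) lies 19 mm behind it; z points along the fingers, y is the direction in which the jaws open and shut (so a half turn about z gives the same grasp; the last joint's range is limited). The gripper opens to 85 mm and grips with 20 to 120 N. Pads are 22 mm wide; open, the fingers measure 114 mm over their backs; the gripper's body (76 mm by 85 mm) begins 54 mm behind the grasp point. The pads swing forward as they close: fully open they stand 13 mm farther back than shut.
Start: joints at [-1.35, 0.181, 1.607, -0, 1.354, -0.206], TCP at [0.238, -0.523, 0.231] pointing down, gripper open.
Joint ranges: [-2.99, 2.99], [-0.89, 2.07], [0.3, 2.58], [-1.14, 4.28], [0, 2.63], [-3.12, 3.12]. Speed limits (rad/s): [2.57, 2.57, 3.01, 3.14, 3.14, 3.14].

### API

Orientations are given as a unit quaternion [w, x, y, z].
In Python, from bench import telemetry, imaging, ctrl gives the robot as it stands.
- The arm moves only by the shell command python3 -m pendant 'ROWS' [OPENING]. ROWS is JSON, a list that holds one entry, the list of rows, each a list of 6 numbers: the shift along the tool's x, y, z in units of 200 mm (1.0 is 200 mm), then the turn, a rotation vector about the tool's x, y, z in units of pi rad (1.0 is pi rad). In form: [[[tx, ty, tz, rx, ry, rz], ...]]. A call has 1 to 12 rows; each row shifts and turns the pose as measured when the row begins, along the tool's axes as they then stand; what a row does not reach is not made up. A row lasts 1/8 s, in which the tool goes at most 62.5 mm and 10.7 degrees, less where a joint would pass 70% of its speed; a pose out of reach is approached as far as the arm can. A call with a number of a shift or a turn outside -1 to 1 is refused whole. A call with a gripper value outside its range is refused whole. OPENING is the closure, from 0 (fully open) to 1 (shut), set as the call begins (- or left out, the last holds). The fingers move at their own pace and stop on an object; the grip force is fixed at half the most. Time passes only in rows, so rows that do not move let the fingers close. It gives the time, the measured TCP pose, the force and the opening at its end, in the units of the state.
- telemetry.get_obs(): the state, without advancing time (a new reading comes with each control period).
- imaging.camera(name): name is "scene" or "top" or "wrist"; returns a dict with "pixels" (400x640x3 uint8, blue, green, red), "vfov" (degrees; the focal length in pixels is half the picture's height over the tangent of half this angle, whatever the lens; pixels are square), "cx", "cy" (the principal point, pixels), "R" (3x3) and "t" (3): a world point X has camera coordinates R X + t. Camera axes: x right, y down, z forward; pixel columns grow to the right and rows downward; lengths in m; the calibration is good to about 2 mm. A picture is of the moment at which its call begins. There is no depth.
- ctrl.hand_in(): hands the job in, once; it reports no verdict.
The state is a dict: "time_s": time; "q": joint angles; "dq": joint speeds; "joint_efforts": joint torques, N m; "eef_pos": TCP position; "eef_rot": TCP orientation; "wrist_force": force on the tool from outside, world axes, zero at the start; "torque": the same for the moment, N m; "opening": opening from 0.0 (shut) to 1.0 (fully open).
Only numpy, scipy, OpenCV 4.12 (cv2) and the standard library are available. Lean on these libraries where they do the work, as an engineer would, in place of code of your own. Each camera call takes 0.05 s, during which the arm holds its last target.

### The job

Vent the two-part glue dosing unit: pull its black vent knob all the way out until it clicks, then push it fully home again. Then open the reservoir with the red cap: the cap has a quick thread whose hand nobody marked (one of the two necks is left-handed, the other right-handed), so try it both ways until it turns loose, and lift it off upright. Finish still holding the red cap in the gripper, upright, at least 5 cm above its neck; leave the black cap and the things lying around alone.

Things in the scene. Friction and masses are not known exactly. Their poses are not given: they have to be found in the camera images.
- dosing_unit: Grey housing screwed to the bench, 100 x 200 x 64 mm (x, y, z), on a foot plate of 130 x 230 mm; fixed. Origin: centre of its underside; x points from the front face (with the knob) to the back, z up. Two necks 20 mm high stand on its top at x = 0, y = +65 and -65 mm, under the red and the black cap (either side). One has a left-hand thread; which one cannot be seen.
- vent_knob (a joint): How far the vent knob is pulled out along the unit's -x direction: 0 = fully home, 0.030 m = fully out. An over-centre spring resists over the first half of the travel (up to about 8 N) and snaps it on over the second half, both ways.
- knob_grip (a point): Centre of the black vent knob, a disc of 26 mm diameter and 14 mm thick whose axis lies along the unit's x; 46 mm above the bench and, when home, 78 mm in front of the unit's origin (28 mm in front of the front face). Axes as the unit's.
- red_cap_center (a point): Centre (half-way up) of the red cap: round, knurled, 46 mm diameter, 32 mm high, loose, 55 to 115 g, upright on its neck with its rim on the unit's top. Right-hand thread loosens counter-clockwise seen from above, left-hand clockwise.
- red_cap_mark (a point): End of the white mark that runs from the centre of the red cap's top along its own +x to the rim (20 mm). The cap loosens after about 60 degrees of turn the right way (1.1 rad is enough, up to 2.3 is fine), staying at one height, then lifts straight off, not before. The wrong way it meets a hard stop within 5 degrees and the fingers slip round it.
- black_cap_center (a point): Centre of the black cap, the same size and build as the red one; to be left alone.
- black_cap_mark (a point): End of the white mark on the rim of the black cap's top, 20 mm from the cap's axis.
- tape_1: Yellow tape measure lying by the unit, 36 x 78 x 63 mm, loose; origin at the centre of its underside. To be left alone.
- sander_1: Cork-coloured sanding block lying by the unit, 62 x 113 x 31 mm, loose; origin at the centre of its underside. To be left alone.
- offcut_1a: Reddish-brown hardwood offcut lying by the unit, 40 x 130 x 30 mm, loose; origin at the centre of its underside. To be left alone.
Things that resemble listed ones, but are neither listed nor needed, are in the scene too. Of the things shaped like the part that bears red_cap_center, the red one is meant.

How it is judged:
On the way, in this order (a step that is already met when the one before it is completed fails the run):
1. the vent knob is pulled out (at least 26 of 30 mm) (value of joint vent_knob above 0.026 m), for 0.1 s.
2. the vent knob is pushed home again (within 4 mm) (value of joint vent_knob below 0.004 m), for 0.2 s.
3. the red cap is off its neck, in the fingers (z of red_cap_center in the frame of dosing_unit above 0.11 m and contact force between the fingers and red_cap above 1 N), for 0.2 s.
At the end, for the whole second after the job is handed in: The red cap is held still by the fingers, lifted at least 45 mm from where it sat, upright within 0.35 rad, touching nothing of the unit; the vent knob is home within 4 mm (z of red_cap_center in the frame of dosing_unit above 0.125 m and angle between red_cap_center's own z axis and vertical below 0.35 rad and contact force between the fingers and red_cap above 1 N and contact force between red_cap and dosing_unit below 0.1 N and linear speed of red_cap below 0.05 m/s and value of joint vent_knob below 0.004 m); the arm keeps its last pose, push and grip.
It fails at once if the black cap is turned or lifted (its mark moves over 12 mm) (distance of black_cap_mark from where it was at the start of the episode above 0.012 m).
It fails at once if a thing lying by the unit is pushed over 30 mm (distance of any of tape_1, sander_1, offcut_1a from where it was at the start of the episode above 0.03 m).
It fails at once if the red cap is off its neck while the vent knob is not home (z of red_cap_center in the frame of dosing_unit above 0.095 m and value of joint vent_knob above 0.005 m).
It also fails if it takes over 59 s, if anything falls off the work surface, if the arm or the gripper's body presses on something with over 40 N, if the wrist force passes 120 N, or if a joint passes its speed limit or range.

## Working session

There is one attempt and no reset: what is moved stays moved. The work goes in short steps, Python scripts to look and compute and a shell command to move; the robot and the scene stay as the last step left them, time stands still between calls to the robot, and variables do not carry over. Pictures are saved under pics/ and viewed, and the job is handed in when it is done.

```bash
ls; mkdir -p pics
python3 - <<'E'
from bench import telemetry, imaging
import cv2
print(telemetry.get_obs())
for n in ("scene","top","wrist"):
    c=imaging.camera(n); cv2.imwrite(f"pics/{n}0.png",c["pixels"]); print(n,c["vfov"],c["cx"],c["cy"],c["R"],c["t"])
E
```

```text
pics
{'time_s': 0.0, 'q': array([-1.35029948e+00,  1.81523843e-01,  1.60804004e+00,  1.58815043e-05,
        1.35381524e+00, -2.06279338e-01]), 'dq': array([-0.0006809 , -0.00066625, -0.00195437,  0.00031864, -0.00141407,
        0.00054833]), 'joint_efforts': array([ 5.21322672e-04, -4.44859815e+01, -3.51333976e+01, -9.12826295e-05,
        9.06020781e-03,  1.39788887e-05]), 'eef_pos': array([ 0.23791827, -0.52284178,  0.23037836]), 'eef_rot': array([-8.93264375e-04,  9.77318994e-01,  2.11770596e-01,  1.40311602e-06]), 'wrist_force': array([-0.34339777, -0.87579124,  0.19518002]), 'torque': array([0.03109657, 0.03678131, 0.00378264]), 'opening': 0.999445658049099}
scene 45.83505772354988 318.56039982525004 193.79955745552735 [[-0.6390799  -0.76905782 -0.01126765]
 [-0.52148495  0.44402441 -0.72862595]
 [ 0.56535859 -0.45977429 -0.68481915]] [0.37204844 0.32293678 1.01418881]
top 57.3539503629222 316.2648334700813 197.54130811434393 [[ 0.020649   -0.99977359  0.00513607]
 [-0.98492251 -0.02122428 -0.17168922]
 [ 0.17175936 -0.00151343 -0.98513777]] [0.02436788 0.56424335 0.82763318]
wrist 71.19494105900324 319.6526630130194 198.6561747462847 [[ 0.41412372 -0.91021962 -0.0013385 ]
 [-0.87684355 -0.39933227  0.26772958]
 [-0.24422722 -0.10969952 -0.96349316]] [-0.57393531 -0.03435769  0.37854103]
```

View pics/scene0.png

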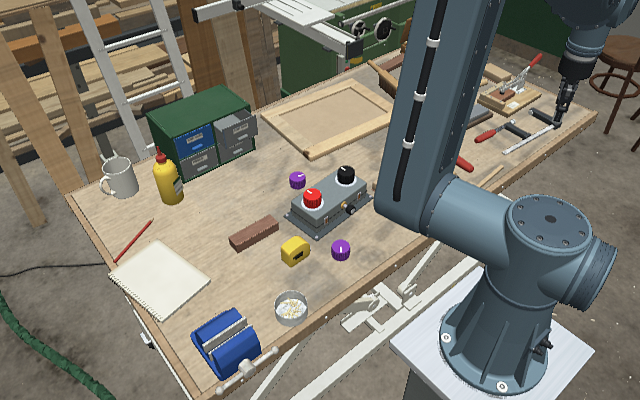

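View pics/top0.png

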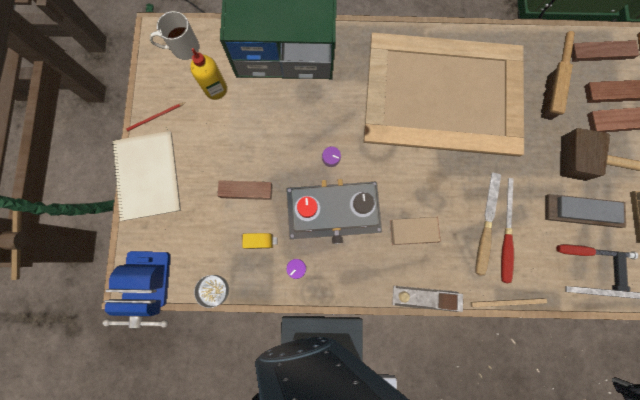

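View pics/wrist0.png

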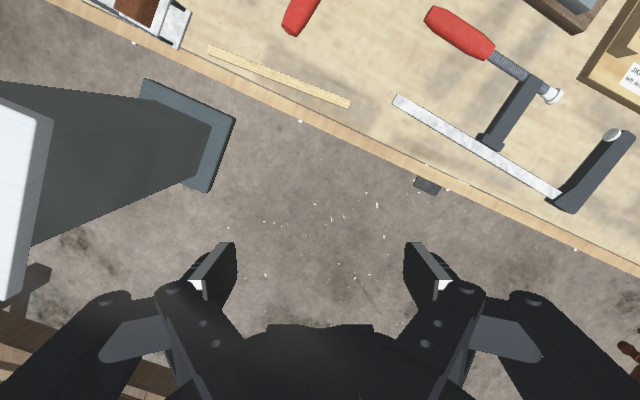

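Top view: the unit is at about (335,208), with the red cap at (307,207), the black cap at (362,204) and the knob at (337,238). Things that could be mistaken for the red cap are the purple caps at (331,156) and (296,269), the black cap, and the red bottle tip at (198,58). By its description, the target is the red one at (307,207). I'll check that in a close crop.

```bash
cat > h.py <<'E'
import numpy as np, cv2
from bench import telemetry, imaging
from scipy.spatial.transform import Rotation as Ro
def f(c): return 200/np.tan(np.radians(c["vfov"])/2)
def ray(c,u,v,z):
    R=np.array(c["R"]);t=np.array(c["t"]);o=-R.T@t
    d=R.T@np.array([(u-c["cx"])/f(c),(v-c["cy"])/f(c),1]); return o+d*(z-o[2])/d[2]
def proj(c,X):
    p=np.array(c["R"])@np.asarray(X)+np.array(c["t"]); return p[:2]/p[2]*f(c)+[c["cx"],c["cy"]]
def crop(c,u,v,w,h,k,name):
    im=c["pixels"][v-h:v+h,u-w:u+w]; cv2.imwrite(name,cv2.resize(im,None,fx=k,fy=k,interpolation=cv2.INTER_CUBIC))
def tcp():
    o=telemetry.get_obs();q=o["eef_rot"]; return np.array(o["eef_pos"]),Ro.from_quat([q[1],q[2],q[3],q[0]]),o
E
python3 - <<'E'
from h import *
c=imaging.camera("top")
crop(c,330,212,100,75,4,"pics/tc.png")
hs=cv2.cvtColor(c["pixels"],cv2.COLOR_BGR2HSV)
for (u,v) in [(307,207),(362,204)]: print(ray(c,u,v,.096))
print(ray(c,337,238,.046), np.linalg.inv(np.eye(3))@(-c["R"].T@c["t"]))
for p in [(257,241),(415,231),(245,190),(331,156),(296,269)]: print(p,ray(c,*p,.03))
E
```

```text
[0.53326676 0.05677775 0.096     ]
[ 0.54277673 -0.06730869  0.096     ]
[ 0.46825448 -0.01465483  0.046     ] [0.41307906 0.03759058 0.91208205]
(257, 241) [0.45808996 0.17608129 0.03      ]
(415, 231) [ 0.49004828 -0.203715    0.03      ]
(245, 190) [0.58189054 0.21154398 0.03      ]
(331, 156) [0.67300595 0.0016002  0.03      ]
(296, 269) [0.39415203 0.08065413 0.03      ]
```

View pics/tc.png

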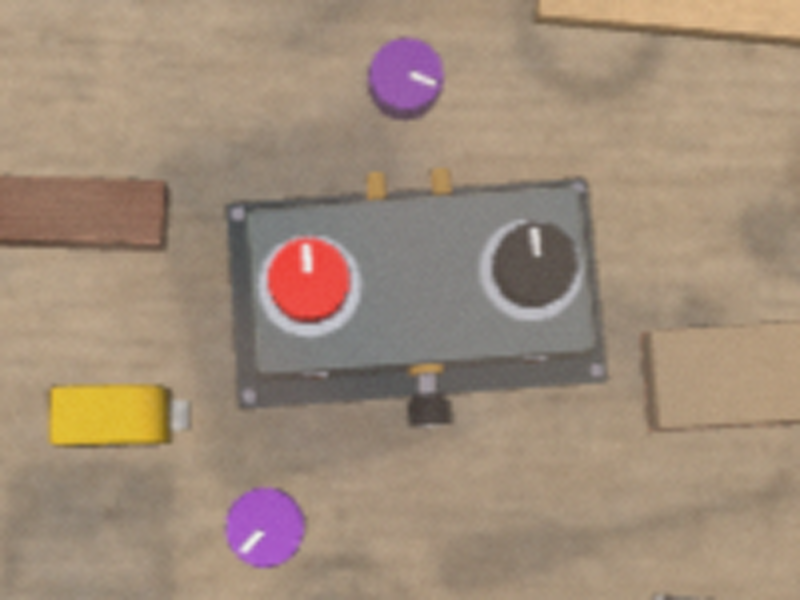

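```bash
python3 -m pendant '[[[0.207,-0.186,0.015,0,0,0],[0.207,-0.186,0.015,0,0,0],[0.207,-0.186,0.015,0,0,0],[0.207,-0.186,0.015,0,0,0],[0.207,-0.186,0.015,0,0,0],[0.207,-0.186,0.015,0,0,0],[0.207,-0.186,0.015,0,0,0],[0.207,-0.186,0.015,0,0,0],[0.207,-0.186,0.015,0,0,0],[0.207,-0.186,0.015,0,0,0]]]' 0
python3 - <<'E'
from h import *
p,R,o=tcp(); print(p,R.as_matrix(),o["q"])
c=imaging.camera("wrist"); cv2.imwrite("pics/w1.png",c["pixels"])
E
```

```text
time_s: 1.45
eef_pos: [0.4667, -0.0014, 0.2002]
eef_rot: [0.001, 0.978, 0.207, 0.002]
wrist_force: [0.9, -1.2, 0.4]
opening: 0.994
[ 0.46666729 -0.00141758  0.20015916] [[ 9.13950204e-01  4.05808774e-01  3.77677553e-03]
 [ 4.05814489e-01 -9.13955065e-01 -8.60520039e-04]
 [ 3.10259654e-03  2.31914269e-03 -9.99992498e-01]] [-2.58319201e-01 -3.81013733e-02  1.90568055e+00  1.39069154e-04
  1.27014218e+00  8.94567836e-01]
```

View pics/w1.png

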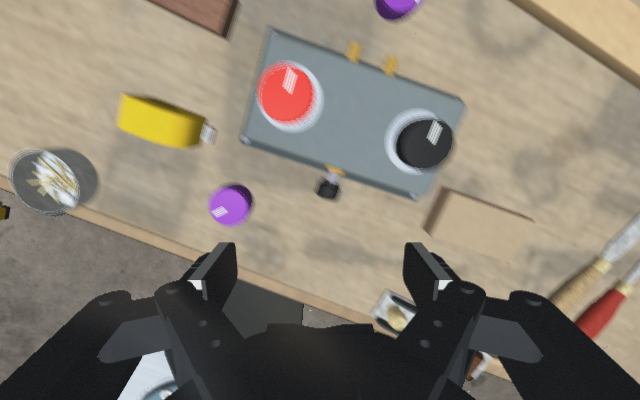

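```bash
python3 -m pendant '[[[0,0,0,0,0,0.053],[0,0,0,0,0,0.053],[0,0,0,0,0,0],[0,0,0,0,0,0],[0,0,0,0,0,0]]]' 0
python3 - <<'E'
from h import *
p,R,o=tcp(); print(p,R.as_matrix(),o["q"])
c=imaging.camera("wrist"); cv2.imwrite("pics/w2.png",c["pixels"])
np.save("w2.npy",{k:c[k] for k in c},allow_pickle=True)
C=np.array([.539,-.0065,0]);y=.082
Y=Ro.from_euler('z',y).as_matrix()
for q in [(0,.065,.096),(0,-.065,.096),(-.078,0,.046),(-.05,.1,.064),(-.05,-.1,.064),(.05,.1,.064),(.05,-.1,.064)]: print(q,proj(c,C+Y@q).round())
E
```

```text
time_s: 2.12
eef_pos: [0.4677, 0.0076, 0.1991]
eef_rot: [-0.002, 0.999, 0.046, 0.002]
wrist_force: [0.5, 0.3, -1.0]
opening: 1.0
[0.4676714  0.00759367 0.19910115] [[ 0.99575584  0.09197815  0.00321289]
 [ 0.09196565 -0.99575477  0.00384152]
 [ 0.00355259 -0.00352975 -0.99998746]] [-0.24152936 -0.03392594  1.9039166   0.00471086  1.26940433  1.23577085]
(0, 0.065, 0.096) [268. 119.]
(0, -0.065, 0.096) [422. 120.]
(-0.078, 0, 0.046) [339. 194.]
(-0.05, 0.1, 0.064) [241. 170.]
(-0.05, -0.1, 0.064) [440. 173.]
(0.05, 0.1, 0.064) [234.  61.]
(0.05, -0.1, 0.064) [454.  64.]
```

View pics/w2.png

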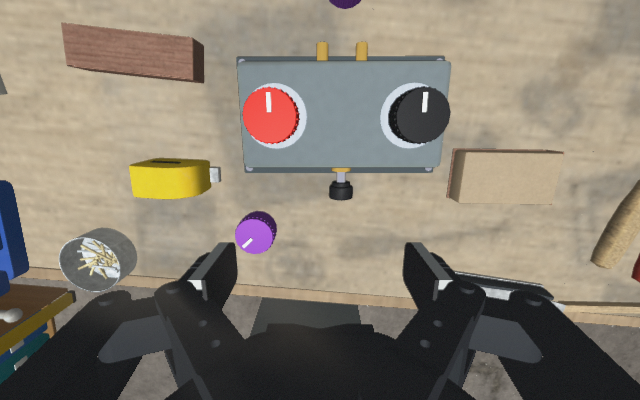

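Wrist view: red cap top at about (270,114), black cap top at about (420,114) and knob at about (341,189). Both caps, the tape measure at (180,178), the sanding block at (507,177) and the offcut at (130,50) are where I expected. Next I'll fit the unit's pose from both cameras.

Run:
```python
from h import *
from scipy.optimize import least_squares
c=imaging.camera("wrist");t=imaging.camera("top")
crop(c,340,115,120,90,3,"pics/w2c.png")
def cen(c,lo,hi,box):
    h=cv2.cvtColor(c["pixels"],cv2.COLOR_BGR2HSV); 
    m=cv2.inRange(h,lo,hi)
    M=np.zeros_like(m); x0,x1,y0,y1=box; M[y0:y1,x0:x1]=m[y0:y1,x0:x1]
    k=cv2.findContours(M,0,2)[0]; k=max(k,key=cv2.contourArea); return cv2.minEnclosingCircle(k)
print(cen(c,(0,150,60),(10,255,255),(230,310,70,160)),cen(t,(0,150,60),(10,255,255),(290,325,190,225)))
obs=[(c,(0,.065,.096),(269.5,113)),(c,(0,-.065,.096),(421,114)),(c,(-.05,.1,.064),(244.5,166.5)),(c,(-.05,-.1,.064),(440,168)),
(t,(0,.065,.096),(307,206.5)),(t,(0,-.065,.096),(363.5,203)),(c,(-.078,0,.046),(341,189))]
def r(s):
    Y=Ro.from_euler('z',s[2]).as_matrix()
    return np.concatenate([(proj(k,Y@np.array(q)+[s[0],s[1],0])-m) for k,q,m in obs])
s=least_squares(r,[.539,-.0065,.08],loss='soft_l1'); print(s.x,r(s.x).reshape(-1,2).round(1))
```

```text
Traceback (most recent call last):
ValueError: max() iterable argument is empty
```

View pics/w2c.png

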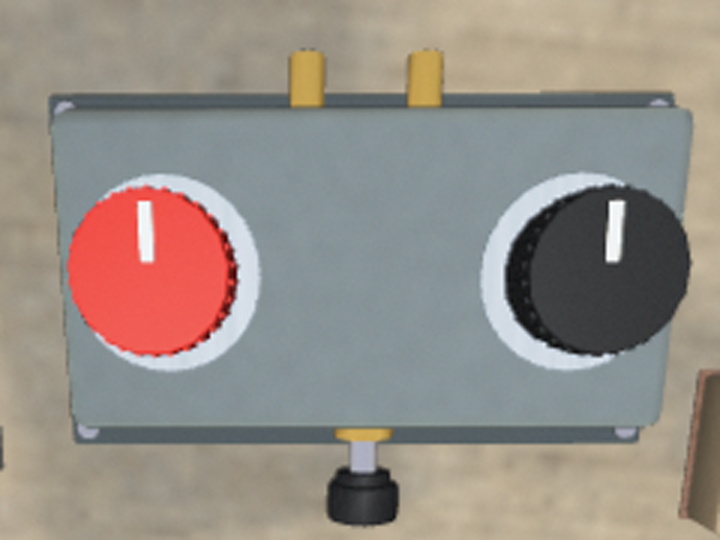

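Run:
```python
from h import *
from scipy.optimize import least_squares
c=imaging.camera("wrist");t=imaging.camera("top")
obs=[(c,(0,.065,.096),(270,115)),(c,(0,-.065,.096),(423.3,115)),(c,(-.05,.1,.064),(245,166.8)),(c,(-.05,-.1,.064),(440.5,166.8)),(c,(.05,.1,.064),(238,61.5)),(c,(.05,-.1,.064),(451,62)),
(t,(0,.065,.096),(307,206.5)),(t,(0,-.065,.096),(363.5,203)),(c,(-.078,0,.046),(340.8,190.7))]
def mk(o):
  def r(s):
    Y=Ro.from_euler('z',s[2]).as_matrix()
    return np.concatenate([(proj(k,Y@np.array(q)+[s[0],s[1],0])-m) for k,q,m in o])
  return r
for o in (obs,[a for a in obs if a[0] is c],[a for a in obs if a[0] is t]):
  r=mk(o);s=least_squares(r,[.539,-.0065,.08],loss='soft_l1'); print(s.x,r(s.x).reshape(-1,2).round(1).tolist())
  Y=Ro.from_euler('z',s.x[2]).as_matrix()
  print([ (Y@np.array(q)+[s.x[0],s.x[1],0]).round(4) for q in [(-.078,0,.046),(0,.065,.08)]])
p,R,ob=tcp(); print(p,R.as_euler('xyz'))
```

```text
[ 0.54227625 -0.00762592  0.09120962] [[-0.4, 0.6], [0.3, 0.6], [-2.3, 1.5], [1.9, 1.6], [-3.4, -2.5], [4.2, -3.2], [-0.1, -0.9], [0.7, -1.3], [-0.2, 0.5]]
[array([ 0.4646, -0.0147,  0.046 ]), array([0.5364, 0.0571, 0.08  ])]
[ 0.54246458 -0.00768723  0.09100686] [[-0.3, 0.4], [0.5, 0.4], [-2.3, 1.3], [2.0, 1.4], [-3.3, -2.8], [4.3, -3.4], [-0.1, 0.4]]
[array([ 0.4648, -0.0148,  0.046 ]), array([0.5366, 0.057 , 0.08  ])]
[ 0.53978538 -0.00695324  0.08404704] [[-0.4, 0.0], [0.5, -0.0]]
[array([ 0.4621, -0.0135,  0.046 ]), array([0.5343, 0.0578, 0.08  ])]
[0.46772056 0.00768175 0.19913865] [-3.13803931 -0.00364409  0.09064283]
```

```bash
python3 -m pendant '[[[-0.016,0.054,0,0,0,0],[-0.016,0.054,0.1,0,0,0],[0,0,0.2,0,0,0],[0,0,0.2,0,0,0],[0,0,0.12,0,0,0],[0,0,0,0,0,0],[0,0,0,0,0,0]]]' 0
python3 - <<'E'
from h import *
p,R,o=tcp(); print(p,R.as_euler('xyz'),o["q"])
g=np.array([.4635,-.0143,.027]); print("delta tool units",R.inv().apply(g-p)/.2)
c=imaging.camera("wrist"); cv2.imwrite("pics/w3.png",c["pixels"])
E
```

```text
time_s: 3.25
eef_pos: [0.4652, -0.0193, 0.0741]
eef_rot: [-0.0, 0.999, 0.045, 0.004]
wrist_force: [-0.5, -0.1, 0.5]
opening: 0.998
[ 0.46519397 -0.01931352  0.07412846] [-3.14116216 -0.00791531  0.09075825] [-0.2996987   0.14809725  2.00350506  0.00409906  0.98283847  1.17807627]
delta tool units [-0.00802797 -0.02563068  0.23559721]
```

View pics/w3.png

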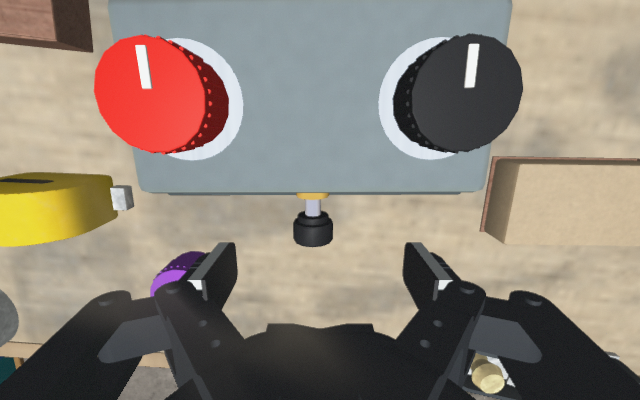

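```bash
python3 -m pendant '[[[-0.008,-0.026,0,0,0,0],[0,0,0.1,0,0,0],[0,0,0.1,0,0,0],[0,0,0.04,0,0,0],[0,0,0,0,0,0]]]' 0.3
python3 - <<'E'
from h import *
p,R,o=tcp(); print(p,R.as_euler('xyz'),o["wrist_force"])
g=np.array([.4635,-.0143,.027]); print("delta tool units",R.inv().apply(g-p)/.2)
c=imaging.camera("wrist"); cv2.imwrite("pics/w4.png",c["pixels"])
E
```

```text
time_s: 3.92
eef_pos: [0.4676, -0.0142, 0.0303]
eef_rot: [0.001, 0.999, 0.046, 0.009]
wrist_force: [0.1, -0.2, -0.2]
opening: 0.7
[ 0.46756915 -0.01418422  0.03032972] [ 3.13824139 -0.01766148  0.09209738] [ 0.14879691 -0.17902532 -0.21126963]
delta tool units [-0.02060364 -0.00134928  0.01628282]
```

View pics/w4.png

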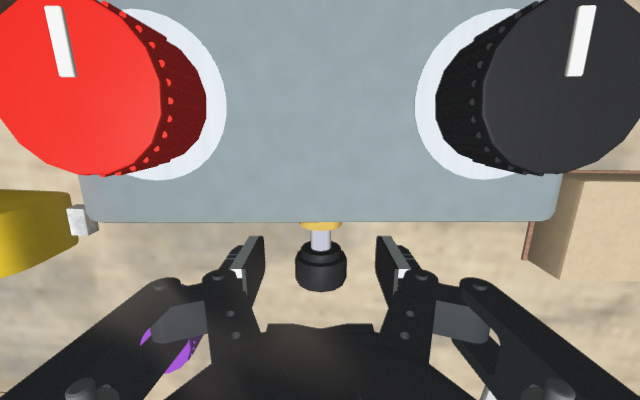

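```bash
python3 -m pendant '[[[-0.02,0,0.015,0,-0.0056,0],[0,0,0,0,0,0]]]' -
python3 -m pendant '[[[0,0,0,0,0,0],[0,0,0,0,0,0],[0,0,0,0,0,0],[0,0,0,0,0,0],[0,0,0,0,0,0]]]' 1
python3 - <<'E'
from h import *
p,R,o=tcp(); print(p,R.as_euler('xyz'),o["wrist_force"],o["opening"])
c=imaging.camera("wrist"); cv2.imwrite("pics/w5.png",c["pixels"])
E
```

```text
time_s: 4.22
eef_pos: [0.4646, -0.0149, 0.0287]
eef_rot: [0.002, 0.999, 0.046, 0.001]
wrist_force: [-0.4, 0.1, 0.3]
opening: 0.7
time_s: 4.85
eef_pos: [0.465, -0.0148, 0.0294]
eef_rot: [0.002, 0.999, 0.046, 0.001]
wrist_force: [0.4, 0.4, 1.6]
opening: 0.28
[ 0.46497953 -0.01482583  0.02937777] [ 3.13712895e+00 -2.31507712e-03  9.19744468e-02] [0.37696539 0.40433546 1.5585696 ] 0.2802469956397254
```

View pics/w5.png

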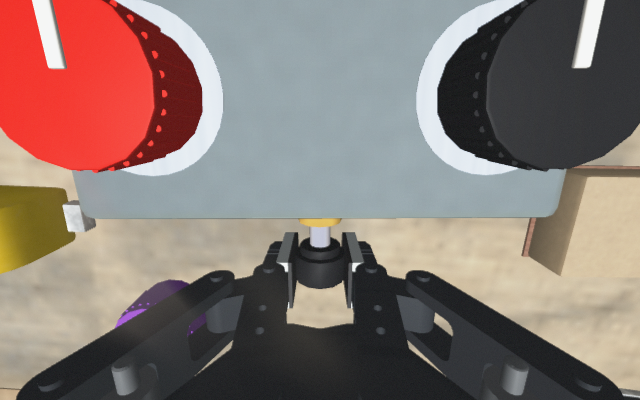

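The pads sit on either side of the knob at (320,262), and the opening of 0.28 matches its 26 mm. Now I'll pull.

```bash
python3 -m pendant '[[[-0.04,0,0,0,0,0],[-0.04,0,0,0,0,0],[-0.04,0,0,0,0,0],[-0.04,0,0,0,0,0],[-0.03,0,0,0,0,0],[0,0,0,0,0,0]]]' -
python3 - <<'E'
from h import *
p,R,o=tcp(); print(p,R.as_euler('xyz'),o["wrist_force"],o["opening"])
c=imaging.camera("wrist"); cv2.imwrite("pics/w6.png",c["pixels"])
E
```

```text
time_s: 5.65
eef_pos: [0.4355, -0.0176, 0.0296]
eef_rot: [0.002, 0.999, 0.044, 0.014]
wrist_force: [-0.7, -0.7, -8.7]
opening: 0.278
[ 0.43548625 -0.0175594   0.02962677] [ 3.13630294 -0.02741661  0.08768573] [-0.68600644 -0.73381677 -8.70828471] 0.27799362482827394
```

View pics/w6.png

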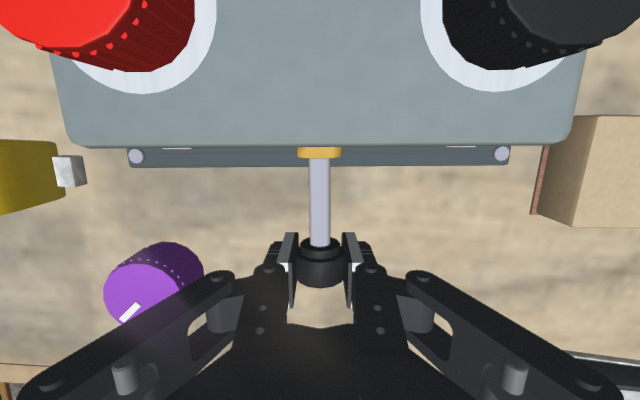

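The knob shaft is now visible from (318,155) to (318,245). The tool travelled 29.5 mm with no slip. I'll give one small extra tug, wait briefly, then push it home.

```bash
python3 -m pendant '[[[-0.015,0,0,0,-0.004,0],[0,0,0,0,0,0],[0,0,0,0,0,0]]]' -
python3 -m pendant '[[[0.04,0,0,0,-0.002,0],[0.04,0,0,0,-0.002,0],[0.04,0,0,0,0,0],[0.04,0,0,0,0,0],[0.03,0,0,0,0,0],[0.015,0,0,0,0,0],[0,0,0,0,0,0]]]' -
python3 - <<'E'
from h import *
p,R,o=tcp(); print(p,R.as_euler('xyz'),o["wrist_force"],o["opening"])
c=imaging.camera("wrist"); cv2.imwrite("pics/w7.png",c["pixels"])
E
```

```text
time_s: 6.08
eef_pos: [0.4354, -0.0176, 0.0295]
eef_rot: [0.002, 0.999, 0.043, 0.011]
wrist_force: [1.7, 0.8, -0.6]
opening: 0.277
time_s: 6.95
eef_pos: [0.4645, -0.0149, 0.0295]
eef_rot: [0.003, 0.999, 0.046, -0.012]
wrist_force: [2.7, 3.0, 0.1]
opening: 0.276
[ 0.46453089 -0.01490232  0.02948729] [3.13724798 0.02356668 0.09099104] [2.68328403 2.99512541 0.10335854] 0.2760810501714509
```

View pics/w7.png

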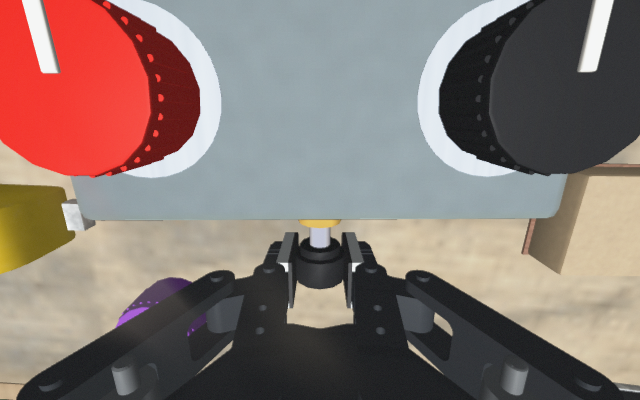

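The knob is back where it started (320,262). I'll press it a little further to seat it, straighten the pitch, release and go up.

```bash
python3 -m pendant '[[[0.02,0,0,0,0.0075,0],[0.01,0,0,0,0,0],[0,0,0,0,0,0]]]' -
python3 -m pendant '[[[0,0,0,0,0,0],[0,0,0,0,0,0],[0,0,0,0,0,0],[0,0,0,0,0,0]]]' 0
python3 - <<'E'
from h import *
p,R,o=tcp(); print(p,R.as_euler('xyz'),o["wrist_force"],o["opening"])
c=imaging.camera("wrist"); cv2.imwrite("pics/w8.png",c["pixels"])
E
```

```text
time_s: 7.38
eef_pos: [0.4647, -0.0149, 0.0294]
eef_rot: [0.002, 0.999, 0.047, -0.007]
wrist_force: [1.8, 1.8, 0.3]
opening: 0.277
time_s: 7.88
eef_pos: [0.4649, -0.0152, 0.0291]
eef_rot: [0.003, 0.999, 0.047, -0.007]
wrist_force: [-0.5, 0.2, -0.1]
opening: 0.999
[ 0.46493105 -0.01518254  0.02909942] [3.13707695 0.01400912 0.09343316] [-0.50567713  0.20728004 -0.13146267] 0.999403268805003
```

View pics/w8.png

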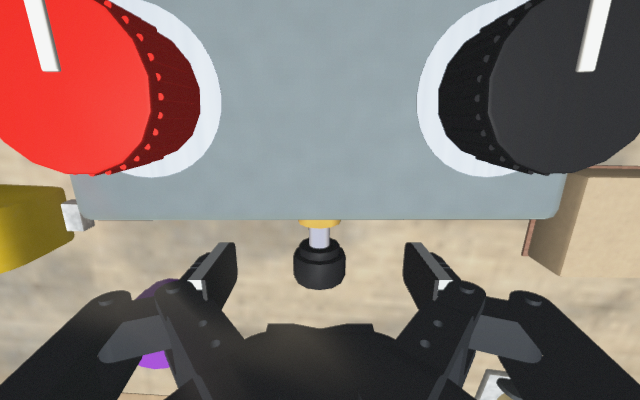

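```bash
python3 -m pendant '[[[0,0,-0.2,0,0.0045,0],[0,0,-0.2,0,0,0],[0,0,-0.2,0,0,0],[0,0,-0.1,0,0,0],[0.195,-0.162,0,0,0,0],[0.195,-0.162,0,0,0,0],[0,0,0,0,0,0],[0,0,0,0,0,0]]]' 0
python3 - <<'E'
from h import *
p,R,o=tcp(); print(p,R.as_euler('xyz'),o["q"])
g=np.array([.5362,.0570,.07]); print("delta tool units",R.inv().apply(g-p)/.2)
c=imaging.camera("wrist"); cv2.imwrite("pics/w9.png",c["pixels"])
t=imaging.camera("top"); crop(t,330,212,100,75,4,"pics/t9.png")
E
```

```text
time_s: 8.93
eef_pos: [0.5385, 0.0585, 0.1732]
eef_rot: [0.002, 0.999, 0.046, 0.0]
wrist_force: [0.7, -1.0, 0.4]
opening: 1.005
[0.5385304  0.05851723 0.17321079] [ 3.13692252e+00 -3.41822772e-04  9.16597638e-02] [-0.10825977  0.16689415  1.74657533 -0.00478974  1.22686435  1.37248982]
delta tool units [-0.01247386  0.00407771  0.51607441]
```

View pics/w9.png

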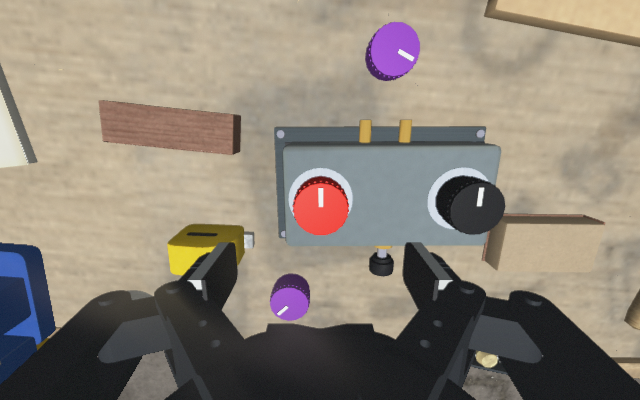

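The red cap top is centred at (321,206), between the jaws, whose middle is at column 320. Nothing else appears to have moved. I'll check this position against the fit.

Run:
```python
from h import *
c=imaging.camera("wrist"); print(ray(c,321,207.5,.096), ray(c,321,204.5,.096))
p,R,o=tcp()
# finger-neutral: where TCP projects
print(proj(c,p),proj(c,[.5362,.057,.096]))
h=cv2.cvtColor(c["pixels"],cv2.COLOR_BGR2HSV); m=cv2.inRange(h,(0,120,150),(12,255,255))|cv2.inRange(h,(170,120,150),(180,255,255)); m[:,:280]=0;m[:,365:]=0;m[:160]=0;m[250:]=0
k=max(cv2.findContours(m,0,2)[0],key=cv2.contourArea);print(cv2.minEnclosingCircle(k),cv2.boundingRect(k))
```

```text
[0.53796506 0.05694129 0.096     ] [0.54053698 0.05717871 0.096     ]
[320.6398147  247.93259309] [320.73297943 209.52568169]
((319.7588806152344, 207.1700439453125), 28.021949768066406) (292, 183, 56, 52)
```

```bash
python3 -m pendant '[[[-0.008,0.007,0.1,0,0,0],[0,0,0.12,0,0,0],[0,0,0.12,0,0,0],[0,0,0.12,0,0,0],[0,0,0.03,0,0,0],[0,0,0,0,0,0]]]' 0
python3 - <<'E'
from h import *
p,R,o=tcp(); print(p,R.as_euler('xyz'),o["wrist_force"])
g=np.array([.537,.0570,.070]); print("delta tool units",R.inv().apply(g-p)/.2)
c=imaging.camera("wrist"); cv2.imwrite("pics/w10.png",c["pixels"])
E
```

```text
time_s: 9.82
eef_pos: [0.5357, 0.0515, 0.075]
eef_rot: [0.003, 0.999, 0.042, 0.002]
wrist_force: [0.5, 0.3, 1.0]
opening: 1.001
[0.5357354  0.05146307 0.07501325] [ 3.13584258 -0.0033451   0.08361982] [0.46566701 0.31244489 1.02499533]
delta tool units [ 0.00852929 -0.02720364  0.02493891]
```

View pics/w10.png

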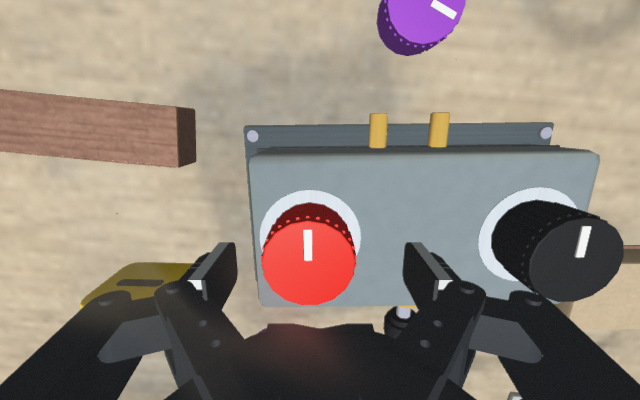

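```bash
python3 -m pendant '[[[0.008,-0.027,0.022,0.0015,0,0],[0,0,0,0,0,0],[0,0,0,0,0,0]]]' 0
python3 - <<'E'
from h import *
p,R,o=tcp(); print(p,R.as_euler('xyz'),o["wrist_force"])
g=np.array([.537,.0570,.070]); print("delta tool units",R.inv().apply(g-p)/.2)
E
python3 -m pendant '[[[0,0,0,0,0,0],[0,0,0,0,0,0],[0,0,0,0,0,0],[0,0,0,0,0,0]]]' 1
python3 - <<'E'
from h import *
p,R,o=tcp(); print(p,R.as_euler('xyz'),o["wrist_force"],o["torque"],o["q"])
c=imaging.camera("wrist"); cv2.imwrite("pics/w11.png",c["pixels"])
E
```

```text
time_s: 10.25
eef_pos: [0.5388, 0.0572, 0.0729]
eef_rot: [0.001, 0.999, 0.042, 0.004]
wrist_force: [-0.5, -0.3, 0.4]
opening: 1.003
[0.53881741 0.05723604 0.07292639] [ 3.14001038 -0.00776726  0.08387584] [-0.53660111 -0.2745004   0.44764749]
delta tool units [-0.00926737  0.00039171  0.01456103]
time_s: 10.75
eef_pos: [0.5393, 0.0574, 0.0739]
eef_rot: [0.001, 0.999, 0.042, 0.004]
wrist_force: [0.1, -0.3, -0.8]
opening: 0.52
[0.5392856  0.05738921 0.07385891] [ 3.13992564 -0.00884963  0.0841004 ] [ 0.12464415 -0.30056584 -0.76120735] [ 0.02270158  0.06097363 -0.03309385] [-1.12997072e-01  3.01681781e-01  1.81215633e+00  1.15335803e-04
  1.01874982e+00  1.37364619e+00]
```

View pics/w11.png

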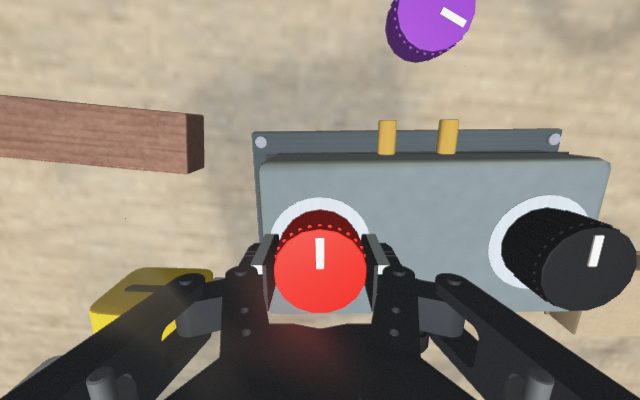

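The pads are on both sides of the cap (opening 0.52), but the grip is high. I'll regrip about 6 mm lower.

```bash
python3 -m pendant '[[[0,0,0,0,0,0],[0,0,0,0,0,0],[0,0,0,0,0,0],[-0.006,0,0.035,0,-0.002,0],[0,0,0,0,0,0]]]' 0.2
python3 -m pendant '[[[0,0,0,0,0,0],[0,0,0,0,0,0],[0,0,0,0,0,0],[0,0,0,0,0,0]]]' 1
python3 - <<'E'
from h import *
p,R,o=tcp(); print(p,R.as_euler('xyz'),o["wrist_force"],o["torque"],o["q"])
E
```

```text
time_s: 11.42
eef_pos: [0.5376, 0.0572, 0.0657]
eef_rot: [0.001, 0.999, 0.042, 0.001]
wrist_force: [-0.6, 0.6, -0.8]
opening: 0.801
time_s: 11.92
eef_pos: [0.5377, 0.0573, 0.0659]
eef_rot: [0.001, 0.999, 0.042, 0.001]
wrist_force: [-0.6, -0.5, 0.2]
opening: 0.526
[0.53773182 0.05728403 0.06589856] [ 3.14010899e+00 -1.28226733e-03  8.40592390e-02] [-0.60251721 -0.46608626  0.15151942] [ 0.09670875  0.06946571 -0.02489112] [-1.12740079e-01  3.16276014e-01  1.81281055e+00 -1.42127405e-03
  1.01095892e+00  1.37475179e+00]
```

Trying counter-clockwise first (negative rz, since tool z points down).

```bash
python3 -m pendant '[[[0,0,0,0,0,-0.035],[0,0,0,0,0,-0.035],[0,0,0,0,0,-0.035],[0,0,0,0,0,0]]]' -
python3 - <<'E'
from h import *
p,R,o=tcp(); print(p,R.as_euler('xyz'),o["wrist_force"],o["torque"],o["q"])
c=imaging.camera("wrist"); cv2.imwrite("pics/w12.png",c["pixels"])
E
```

```text
time_s: 12.42
eef_pos: [0.5411, 0.0595, 0.0662]
eef_rot: [-0.002, 0.979, 0.205, 0.005]
wrist_force: [-5.0, -1.6, 3.5]
opening: 0.523
[0.54107809 0.05949295 0.06616944] [-3.14060388 -0.01094719  0.41234508] [-4.98839933 -1.63698858  3.52921986] [-0.45167723  0.76250119 -0.90888235] [-0.11242863  0.31724828  1.81085444  0.00751316  1.00452389  1.04201488]
```

View pics/w12.png

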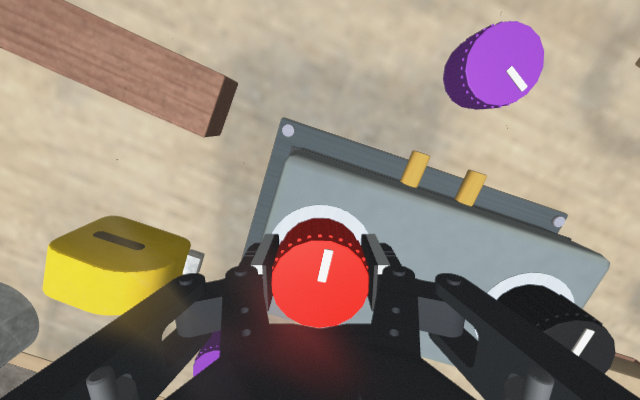

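In the gripper frame the mark at (325,265) swung about 14° while the tool turned 18.8°. That means the cap hit its stop after roughly 5°, with -0.9 N m on the wrist. Counter-clockwise is therefore the wrong way and this neck is left-handed. Now clockwise.

```bash
python3 -m pendant '[[[-0.01,0.002,0,0,0,0.05],[-0.005,0,0,0,0,0.05],[0,0,0,0,0,0.05],[0,0,0,0,0,0.05],[0,0,0,0,0,0]]]' -
python3 - <<'E'
from h import *
p,R,o=tcp(); print(p,R.as_euler('xyz'),o["wrist_force"],o["torque"],o["q"])
c=imaging.camera("wrist"); cv2.imwrite("pics/w13.png",c["pixels"])
E
```

```text
time_s: 13.1
eef_pos: [0.5409, 0.0573, 0.0669]
eef_rot: [-0.003, 0.993, -0.119, 0.008]
wrist_force: [1.1, 0.8, -0.1]
opening: 0.52
[0.54085128 0.05728461 0.06694525] [-3.13477743 -0.01464616 -0.23910619] [ 1.07231424  0.849141   -0.11288564] [ 0.00437196  0.00592722 -0.01655279] [-0.11578245  0.31150709  1.81665817  0.00590406  0.99806212  1.69090867]
```

View pics/w13.png

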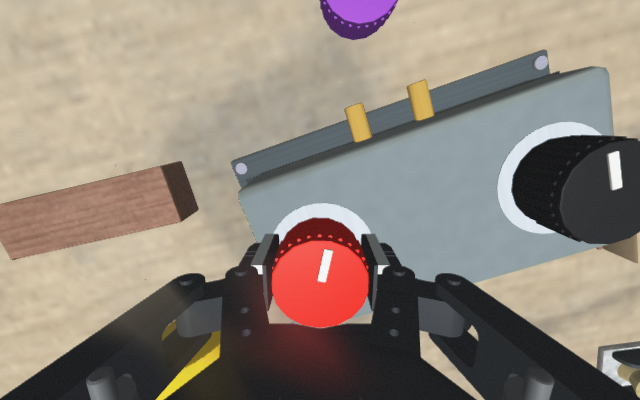

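The mark stays fixed in the gripper at (325,265) and the torque is near zero, so the cap is turning with the fingers. Carrying on.

```bash
python3 -m pendant '[[[0,0,0,0,-0.003,0.05],[0,0,0,0,0,0.05],[0,0,0,0,0,0.05],[0,0,0,0,0,0.05],[0,0,0,0,0,0.05],[0,0,0,0,0,0]]]' -
python3 - <<'E'
from h import *
p,R,o=tcp(); print(p,R.as_euler('xyz'),o["wrist_force"],o["torque"],o["q"])
c=imaging.camera("wrist"); cv2.imwrite("pics/w14.png",c["pixels"])
E
```

```text
time_s: 13.9
eef_pos: [0.5391, 0.054, 0.0663]
eef_rot: [-0.001, 0.871, -0.491, 0.001]
wrist_force: [-1.0, 1.4, 1.9]
opening: 0.522
[0.53910412 0.05398216 0.06625323] [-3.13949232e+00 -1.25272420e-03 -1.02717174e+00] [-1.04677296  1.43396719  1.86122262] [ 0.12171988  0.17698287 -0.01322481] [-1.19557914e-01  3.16930144e-01  1.81102279e+00  3.60870749e-04
  1.01121340e+00  2.47821765e+00]
```

View pics/w14.png

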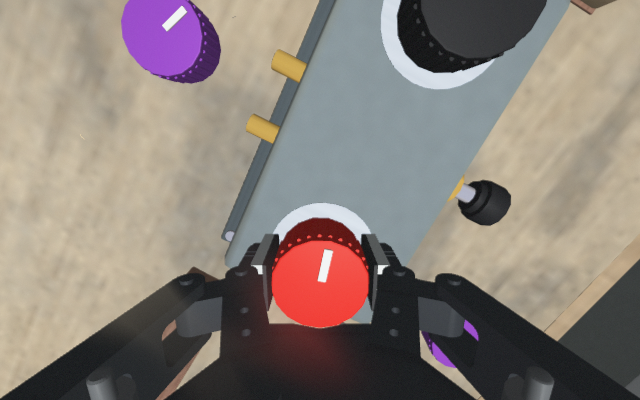

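The cap has turned about 78° net with the mark still fixed at (325,265), and the knob at (485,202) is home. Lifting gently first.

```bash
python3 -m pendant '[[[0,0,-0.04,0,0,0],[0,0,-0.04,0,0,0],[0,0,-0.04,0,0,0]]]' -
```

```text
time_s: 14.32
eef_pos: [0.5388, 0.0544, 0.0912]
eef_rot: [-0.001, 0.873, -0.488, 0.001]
wrist_force: [-0.1, 0.6, -1.0]
opening: 0.523
```

```bash
python3 -m pendant '[[[0,0,-0.08,0,0,0],[0,0,-0.08,0,0,0],[0,0,-0.08,0,0,0],[0,0,-0.08,0,0,0],[0,0,-0.06,0,0,0],[0,0,0,0,0,0],[0,0,0,0,0,0],[0,0,0,0,0,0]]]' -
python3 - <<'E'
from h import *
p,R,o=tcp(); print(p,R.as_euler('xyz'),o["wrist_force"],o["opening"],np.abs(o["dq"]).max())
c=imaging.camera("wrist"); cv2.imwrite("pics/w15.png",c["pixels"])
c=imaging.camera("scene"); crop(c,320,200,100,75,4,"pics/s15.png")
E
```

```text
time_s: 15.32
eef_pos: [0.5392, 0.0545, 0.1742]
eef_rot: [-0.001, 0.873, -0.488, 0.002]
wrist_force: [-0.1, 0.2, -0.4]
opening: 0.522
[0.5392028  0.054458   0.17424534] [-3.13731323e+00 -2.19917202e-03 -1.01869267e+00] [-0.08634808  0.17704003 -0.38524263] 0.521655930511254 0.008059377492389701
```

View pics/w15.png

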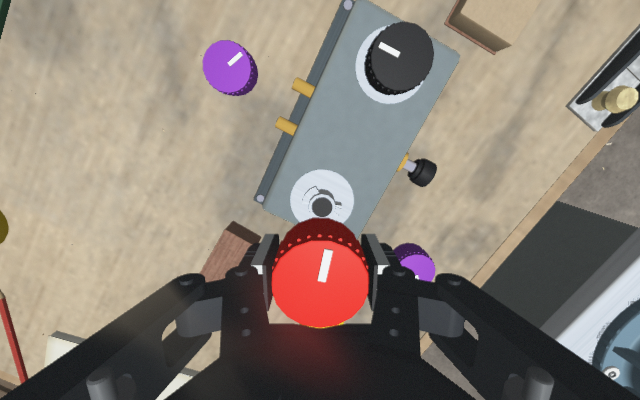

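View pics/s15.png

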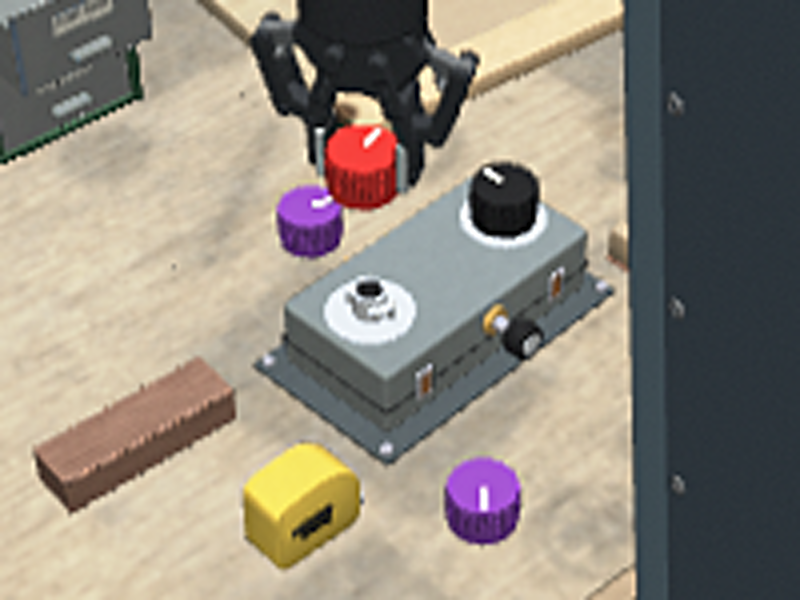

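The red cap is upright in the fingers at wrist view (320,275), and its bare neck shows at (322,205). The knob at (421,172) is home. The black cap and the things lying around are unmoved. Handing in.

Run:
```python
from bench import ctrl
print(ctrl.hand_in())
```

```text
the job is handed in; nothing more can be done
None
```

I vented the unit, opened the red reservoir and handed the job in at about 15 s, with the red cap still upright in the gripper.

- **Vent knob:** I pulled it about 29.5 mm out with no slip. It stopped on a further small tug. I then pushed it back to its starting point; in the last pictures it looks home.
- **Red cap:** Counter-clockwise met the hard stop after about 5°, at 0.9 N m, and the fingers slipped round it. So this neck is the left-handed one. I turned the cap clockwise by about 78° net, and it came off with almost no resistance.
- **Last checks:** The cap has been lifted about 108 mm, and the gripper reads 0.52 open, as expected for the cap's 46 mm. The tool is within about 0.005 rad of vertical and almost still. The bare neck is visible, and the black cap, tape measure, sanding block and offcut appear unmoved.
- **Failed or disagreeing:** No check failed. The two cameras' position estimates differed by about 3 mm. My first grip on the cap was too high, so I opened and regripped about 8 mm lower before turning it.

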